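# Raise the feed-track barrier and push the lock cylinder through

## Task

Push the weighted barrier arm of the feed track up past its balance point so that it stays raised by itself, then push the lock cylinder that lies in the track along under it until it rests against the end stop. The cylinder must slide in the track and not be lifted, and the padlock, the jar and the other lock cylinder beside the track must be left where they are.

Things in the scene. Friction and masses are not known exactly. Their poses are not given: they have to be found in the camera images.
- feed_track: Fixed aluminium feed track. Origin on the desk under the middle of the lane at the gate line; x along the lane towards the end stop (away from the robot, within 0.45 rad), y across the lane to the pivot post, z up. Bed x -170 to +100 mm, 56 mm wide, floor at z 28 mm, near end open; side rails 42 mm apart, tops at z 36 mm; rubber feet 72 mm wide.
- end_stop (a point): Foot of the end stop's near face, at the lane floor, 88 mm past the gate line; the steel block is 24 mm high and as wide as the bed.
- pivot (a point): Pivot axis of the barrier arm, 110 mm to the +y side of the lane's middle and 80 mm above the desk, along the track's x. It sits in a post of two grey cheeks, 118 mm high, x -17 to +17 mm, y 94 to 130 mm, on a foot plate x -30 to +30, y 27 to 177 mm, 8 mm thick.
- barrier_arm (a joint): Angle of the barrier arm, rad: 0 = down, boom level across the lane (start); grows as the boom's free end rises; 1.75 = at its back stop, leaning past upright to the post's side. Balance at about 1.18: below, it falls shut; above, it falls back to 1.75 and stays. About 0.4 to 0.65 N up at the free end raises it; no spring.
- boom_end (a point): Free end of the boom, on its middle line, 200 mm from the pivot; when down, 90 mm to the -y side of the lane's middle and 80 mm above the desk. Boom: straight bar 12 mm wide, 10 mm high, clear beneath outside the lane. A drop plate 38 mm wide, 110 mm from the pivot, hangs to 47 mm below the middle line, turns with the boom and shuts the lane.
- counterweight (a point): Centre of the steel counterweight, a disc 34 mm in diameter, 18 mm thick, axis along the track's x, on a tail 50 mm from the pivot on the far side from the lane, 30 degrees above the boom's line when the arm is down; it sinks as the boom rises.
- cylinder_mid (a point): Middle of the length of the brass lock cylinder lying flat and loose in the lane, 8.5 mm above its underside; 0.13 to 0.27 kg, 62 mm long along the lane, 33 mm wide (37 with its cam), 17 mm high, this point 2.5 mm off the middle of its width. Starts 55 to 100 mm before the gate line; against the end stop it is 57 mm past it.
- padlock: Bystander: brass padlock lying flat on the desk, 67 x 40 x 15 mm, left of the lane in front of the post; origin under its middle.
- pin_jar: Bystander: screw-lid jar of pins, 44 mm diameter, 48 mm high, between the lane and the padlock; origin under its middle.
- other_cylinder: Bystander: steel-coloured lock cylinder, 37 x 72 x 17 mm, flat on the desk on the far side of the boom, right of the lane; origin under its middle.

How it is judged:
By the outcome, as a careful person would: the job done as asked, in the order asked, and still so for the second after the job is handed in, with the robot touching nothing.
It also fails if it takes over 58 s, if anything falls off the work surface, if the arm or the gripper's body presses on something with over 40 N, if the wrist force passes 120 N, or if a joint passes its speed limit or range.

## Robot

A 6-joint arm with a two-finger parallel gripper is mounted at the origin on a cart in front of the work surface, level with it; the furniture and walls round the work are solid. World frame = base frame: x ahead of the robot, y to its left, z up, the work surface at z = 0. Lengths are in m, angles in rad, forces in N, time in s.
With the tool pointing down it reaches from about 0.3 to 0.875 m from the base axis. Payload 6.4 kg.
Tool frame: the origin (TCP) lies midway between the tips of the shut fingers; the grasp point (between the pads) lies 19 mm behind it (arm.grip_depth is the distance from the TCP to the grasp point, in m); z points along the fingers, y is the line along which they close (so a half turn about z gives the same grasp; the last joint's range is limited). The gripper opens to 85 mm and grips with 20 to 120 N. Pads are 22 mm wide; open, the fingers measure 114 mm over their backs; the gripper's body (76 mm by 85 mm) begins 54 mm behind the grasp point. The pads swing forward as they close: fully open they stand 13 mm farther back than shut.
Start: joints at [0.971, 0.181, 1.607, -0, 1.354, -0.206], TCP at [0.221, 0.531, 0.231] pointing down, gripper open.
Joint ranges: [-2.99, 2.99], [-0.89, 2.07], [0.3, 2.58], [-1.14, 4.28], [0, 2.63], [-3.12, 3.12]. Speed limits (rad/s): [2.57, 2.57, 3.01, 3.14, 3.14, 3.14].

## Interface

Orientations are given as a 3x3 rotation matrix whose columns are the frame's x, y, z axes.
In Python, from workcell import telemetry, vision, job, arm gives the robot as it stands.
- The arm moves only by the tool play_rows, never from a script. Its argument "increments" is one flat list of numbers, 7 for each row, row after row: the turn, a rotation vector about the tool's x, y, z normalised to -1 to 1, where 1 is 45 degrees, then the shift along the tool's x, y, z normalised to -1 to 1, where 1 is 0.08 m, then the gripper command: -1 is shut, 1 is fully open, values between are in proportion. In form: [rx, ry, rz, x, y, z, gripper, rx, ry, rz, x, y, z, gripper, ...]. A call has exactly 5 rows; each row is the pose to reach, as a shift and turn from the pose commanded when the call began, along the tool's axes at that moment; what a row does not reach only later rows make up. A row lasts 1/10 s, in which the tool goes at most 50 mm and 8.59 degrees, less where a joint would pass 70% of its speed; a pose out of reach is approached as far as the arm can. A call with a number of a shift or a turn outside -1 to 1 is refused whole. A call with a gripper value outside its range is refused whole. The fingers move at their own pace and stop on an object; "grip_force" is the grip in N (left out, the last holds). Time passes only in rows, so rows that repeat a pose let the fingers close, or fill a call up. It gives the time, the measured TCP pose, the force, the opening and the grip force at its end, in the units of the state.
- telemetry.state(): the state, without advancing time (a new reading comes with each control period).
- vision.capture(name): name is "side" or "top"; returns the picture (480x640x3 uint8, blue, green, red); there is no depth.
- vision.calibration(name): a dict with "mtx" (3x3 intrinsics, pixels), "rvec" (rotation vector, rad) and "tvec" (3), from world to camera coordinates, as OpenCV has them. Camera axes: x right, y down, z forward; pixel columns grow to the right and rows downward; lengths in m; the calibration is good to about 2 mm. A picture is of the moment at which its call begins. calibration takes no time and is no camera call.
- job.job_done(): hands the job in; it is judged then, once.
The state is a dict: "t": time; "joint_pos": joint angles; "qd": joint speeds; "joint_efforts": joint torques, N m; "tool_pos": TCP position; "ee_rot": TCP orientation; "force": force on the tool from outside, world axes, zero at the start; "wrist_torque": the same for the moment, N m; "gripper_width": finger opening in m; "grasp_force": force on a finger pad.
Only numpy, scipy, OpenCV 4.12 (cv2) and the standard library are available. Lean on these libraries where they do the work, as an engineer would, in place of code of your own. Each camera call takes 0.05 s, during which the arm holds its last target. There are 200 camera calls.

## Working session

There is one attempt and no reset: what is moved stays moved. The work goes in short steps, Python scripts to look and compute and a tool call to move; the robot and the scene stay as the last step left them, time stands still between calls to the robot, and variables do not carry over. Pictures are saved under pics/ and viewed, at most 10 in all, crops included, and the job is handed in when it is done.

Besides the shell and the picture viewer there is one more tool, called after ">>>" as name(argument=value, ...) on one line, values as JSON. play_rows: Moves the arm, as the interface text tells. Scaled input: -1 to 1 covers 0.08 m each way for a shift and 45 degrees each way for a turn. Its arguments: {"type":"object","properties":{"increments":{"type":"array"},"grip_force":{"type":"number"}},"required":["increments"]}

```bash
mkdir -p pics; python3 - <<'E'
from workcell import telemetry, vision
import cv2
for n in("top","side"):
    cv2.imwrite(f"pics/{n}0.png",vision.capture(n)); c=vision.calibration(n); print(n,c)
print(telemetry.state())
E
```

```text
top {'mtx': array([[513.86208961,   0.        , 315.73739927],
       [  0.        , 513.86208961, 242.90409686],
       [  0.        ,   0.        ,   1.        ]]), 'rvec': array([ 2.15453117, -2.16133735,  0.11468496]), 'tvec': array([0.04234441, 0.58804787, 0.91797879])}
side {'mtx': array([[521.13296522,   0.        , 326.05751654],
       [  0.        , 521.13296522, 241.35098953],
       [  0.        ,   0.        ,   1.        ]]), 'rvec': array([ 0.09334878,  2.61226107, -1.72265975]), 'tvec': array([0.5533016 , 0.0443178 , 1.07479039])}
{'t': 0.1, 'joint_pos': array([ 9.70690423e-01,  1.81466297e-01,  1.60789475e+00,  1.49157180e-05,
        1.35379021e+00, -2.06332080e-01]), 'qd': array([-6.63572157e-06, -2.60696323e-03, -2.16538897e-03,  1.76299497e-03,
        1.55750673e-03,  7.47553103e-04]), 'joint_efforts': array([-1.08702200e-04, -4.45881629e+01, -3.52238953e+01, -2.88565680e-04,
        4.28339525e-03,  1.13404172e-05]), 'tool_pos': array([0.22033013, 0.53058601, 0.2304809 ]), 'ee_rot': array([[-9.23466328e-01,  3.83678440e-01, -8.92209480e-04],
       [ 3.83679333e-01,  9.23465504e-01, -1.27804999e-03],
       [ 3.33564451e-04, -1.52255847e-03, -9.99998785e-01]]), 'force': array([-0.4799996 , -0.3416422 ,  0.47536265]), 'wrist_torque': array([-0.03480284, -0.00957712, -0.01826012]), 'grasp_force': 0.0, 'gripper_width': 0.08532850839359728}
```

View pics/top0.png

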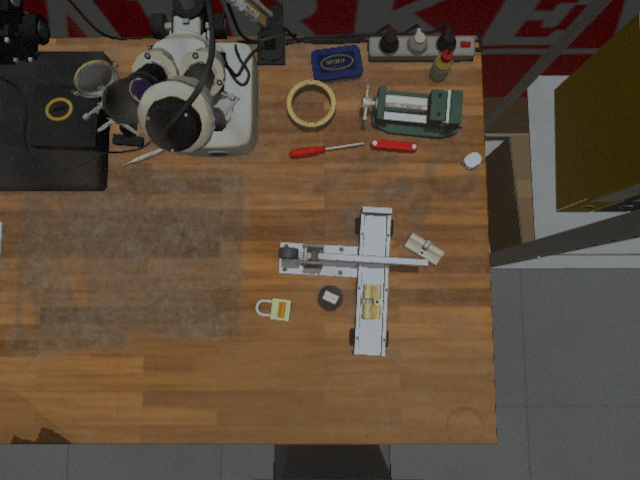

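View pics/side0.png

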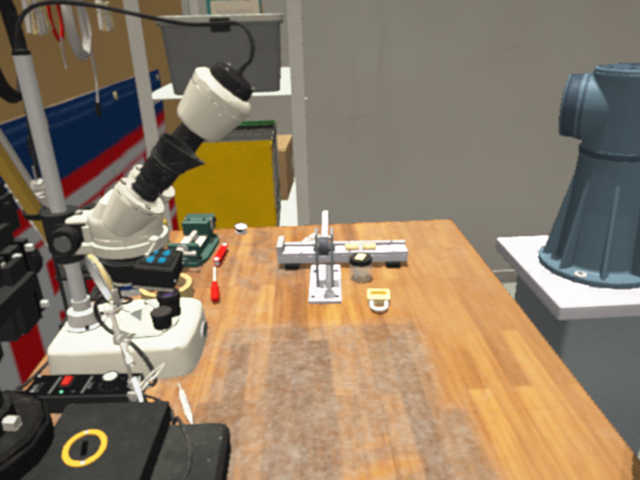

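The top view shows the track from (371,355) at the near end to (377,208) at the stop. The boom ends at about (426,263), the brass cylinder is at (372,301), the jar at (330,298), the padlock at (275,309) and the other cylinder at (424,249). The side view shows the post in front at (325,270).

```bash
cat > h.py <<'E'
import numpy as np, cv2
from workcell import telemetry, vision
def cam(n):
    c=vision.calibration(n); R,_=cv2.Rodrigues(c["rvec"]); return c["mtx"],R,c["tvec"]
def ray(n,u,v,z):
    K,R,t=cam(n); o=-R.T@t; d=R.T@np.linalg.inv(K)@np.array([u,v,1.]); return o+d*(z-o[2])/d[2]
def proj(n,P):
    c=vision.calibration(n); return cv2.projectPoints(np.float64(P).reshape(-1,1,3),c["rvec"],c["tvec"],c["mtx"],None)[0][:,0]
E
python3 - <<'E'
from h import *
t=cv2.imread("pics/top0.png")
c=cv2.resize(t[190:370,260:460],None,fx=3.3,fy=3.3,interpolation=cv2.INTER_CUBIC); cv2.imwrite("pics/c0.png",c)
for n in("top","side"):
    K,R,T=cam(n); print(n,-R.T@T)
hsv=cv2.cvtColor(t,cv2.COLOR_BGR2HSV)
roi=np.zeros(t.shape[:2],np.uint8); roi[200:365,345:398]=1
m=((hsv[...,1]<40)&(hsv[...,2]>120)).astype(np.uint8)*roi
for v in range(200,365,6):
    x=np.where(m[v])[0]; print(v,x.min() if len(x) else None,x.max() if len(x) else None,len(x))
m2=((hsv[...,1]>80)&(hsv[...,2]>120)&(hsv[...,0]>18)&(hsv[...,0]<35)).astype(np.uint8)*roi
m2[:, :358]=0; m2[:,387:]=0
ys,xs=np.where(m2); print(xs.min(),xs.max(),ys.min(),ys.max(),xs.mean(),ys.mean(),len(xs))
E
```

```text
top [0.47884505 0.03219873 0.97976991]
side [0.59554616 0.93835304 0.47759759]
200 None None 0
206 363 370 8
212 374 391 18
218 361 390 28
224 361 390 29
230 360 389 29
236 360 389 29
242 360 389 30
248 345 389 42
254 345 388 41
260 345 397 53
266 359 361 3
272 345 388 42
278 358 387 29
284 358 387 25
290 357 387 10
296 357 387 11
302 357 386 17
308 357 386 12
314 356 386 13
320 356 386 30
326 356 385 29
332 355 385 31
338 355 385 28
344 355 384 29
350 354 384 31
356 382 384 3
362 None None 0
363 380 285 318 372.00581395348837 302.5581395348837 344
```

View pics/c0.png

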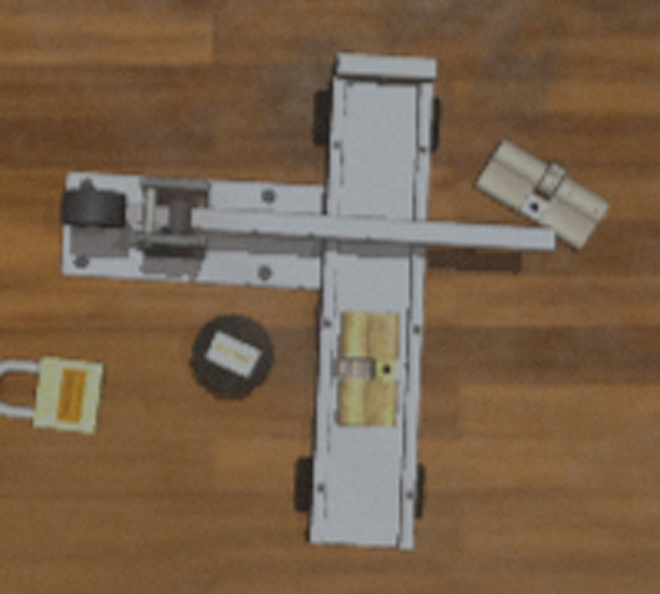

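The crop shows the near end of the track at (311–412, 546), the boom's free end at (553,238) and the cylinder spanning (340–398, 311–426). The post is at (175,220), the counterweight at (95,208) and the other cylinder at (540,195).

```bash
python3 - <<'E'
from h import *
f=lambda x,y,z: ray("top",260+(x+.5)/3.3-.5,190+(y+.5)/3.3-.5,z)
g=lambda u,v,z: ray("top",u,v,z)
a=g(384.7,350,.036);b=g(390.5,224,.036); d=b-a; print("Rrail",a,b,np.arctan2(d[1],d[0]))
a=f(412,549,.036);b=f(436,80,.036); d=b-a; print("Rrail2",a,b,np.arctan2(d[1],d[0]))
a=f(311,543,.032);c=f(412,549,.036); print("near",a,c,(a+c)/2)
bo=f(553,238.5,.085);bp=f(195,218,.085); d=bo-bp; print("boom",bo,bp,np.arctan2(d[1],d[0])+np.pi/2)
cl=[f(*p,.0455) for p in((340,311),(398,311),(340,426),(398,426))]; print("cyl",np.mean(cl,0),cl)
print("stop top", f(338,75,.052),f(436,80,.052))
for n,p,z in(("jar",(231,357),.048),("oth",(541,195),.017),("oth corner",(575,250),.017),("othc2",(475,190),.017),("cw",(95,208),.125)): print(n,f(*p,z))
E
```

```text
Rrail [ 0.39308847 -0.08337881  0.036     ] [ 0.62273237 -0.0982609   0.036     ] -0.06471455566754523
Rrail2 [ 0.38244113 -0.08282713  0.036     ] [ 0.64170984 -0.10099     0.036     ] -0.06993993562302345
near [ 0.38535791 -0.02803281  0.032     ] [ 0.38244113 -0.08282713  0.036     ] [ 0.38389952 -0.05542997  0.034     ]
boom [ 0.54822089 -0.15409425  0.085     ] [0.55973552 0.03484987 0.085     ] -0.06086670350760981
cyl [ 0.48047892 -0.05992072  0.0455    ] [array([ 0.51177153, -0.0444847 ,  0.0455    ]), array([ 0.51167757, -0.07629866,  0.0455    ]), array([ 0.44927032, -0.04366512,  0.0455    ]), array([ 0.44919626, -0.07523442,  0.0455    ])]
stop top [ 0.64198386 -0.04455424  0.052     ] [ 0.63894875 -0.09873201  0.052     ]
jar [0.4867953 0.0155458 0.048    ]
oth [ 0.57835543 -0.16211159  0.017     ]
oth corner [ 0.54691054 -0.1805329   0.017     ]
othc2 [ 0.58135525 -0.12463102  0.017     ]
cw [0.56137902 0.08537124 0.125     ]
```

```bash
cat >> h.py <<'E'
from scipy.spatial.transform import Rotation as Ro
O=np.array([.5535,-.0655,0]); YAW=-.065
T=Ro.from_euler("z",YAW).as_matrix()
Rg=T@np.array([[0,1,0],[1,0,0],[0,0,-1.]])   # tool x->+track y, tool y->+track x, z down
def W(x,y,z): return O+T@np.array([x,y,z])
def plan(p,n,R=Rg):
    """n calls, straight, from the current pose"""
    s=telemetry.state(); P=s["tool_pos"]; A=s["ee_rot"]; rv=Ro.from_matrix(A.T@R).as_rotvec(); dp=(np.asarray(p)-P)/n
    for i in range(n):
        B=A@Ro.from_rotvec(rv*i/n).as_matrix()
        print(np.round(rv/n/(np.pi/4),3),np.round(B.T@dp/.08,3))
E
python3 - <<'E'
from h import *
plan(W(0,-.077,.2),9)
E
```

```text
[-0.     0.     0.176] [-0.78  -0.688  0.043]
[-0.     0.     0.176] [-0.867 -0.574  0.043]
[-0.     0.     0.176] [-0.938 -0.45   0.043]
[-0.     0.     0.176] [-0.99  -0.316  0.043]
[-0.     0.     0.176] [-1.025 -0.177  0.043]
[-0.     0.     0.176] [-1.039 -0.035  0.042]
[-0.     0.     0.176] [-1.034  0.109  0.042]
[-0.     0.     0.176] [-1.009  0.25   0.042]
[-0.     0.     0.176] [-0.965  0.386  0.042]
```

>>> play_rows(increments=[0,0,0.035,-0.156,-0.138,0.01,0,0,0,0.07,-0.312,-0.275,0.02,0,0,0,0.105,-0.47,-0.41,0.03,0,0,0,0.14,-0.62,-0.55,0.04,0,0,0,0.176,-0.78,-0.69,0.043,0], grip_force=20)

```text
t: 0.6
tool_pos: [0.2577, 0.4544, 0.2278]
ee_rot: [[-0.86, 0.51, 0.0], [0.51, 0.86, -0.0], [-0.0, -0.0, -1.0]]
force: [1.2, 0.2, 0.6]
gripper_width: 0.0431
grasp_force: 0.0
```

>>> play_rows(increments=[0,0,0.035,-0.17,-0.115,0.01,0,0,0,0.07,-0.35,-0.23,0.02,0,0,0,0.105,-0.52,-0.345,0.03,0,0,0,0.14,-0.7,-0.46,0.04,0,0,0,0.176,-0.87,-0.575,0.043,0])

```text
t: 1.1
tool_pos: [0.2943, 0.3794, 0.2244]
ee_rot: [[-0.782, 0.624, 0.0], [0.624, 0.782, -0.0], [-0.0, 0.0, -1.0]]
force: [0.2, 0.8, 1.0]
gripper_width: 0.0427
grasp_force: 0.0
```

>>> play_rows(increments=[0,0,0.035,-0.19,-0.09,0.01,0,0,0,0.07,-0.38,-0.18,0.02,0,0,0,0.105,-0.56,-0.27,0.03,0,0,0,0.14,-0.75,-0.36,0.04,0,0,0,0.176,-0.94,-0.45,0.043,0])

```text
t: 1.6
tool_pos: [0.3306, 0.3045, 0.2209]
ee_rot: [[-0.688, 0.725, 0.0], [0.725, 0.688, 0.0], [-0.0, 0.0, -1.0]]
force: [0.7, 0.3, 1.1]
gripper_width: 0.0425
grasp_force: 0.0
```

>>> play_rows(increments=[0,0,0.035,-0.2,-0.06,0.01,0,0,0,0.07,-0.4,-0.13,0.02,0,0,0,0.105,-0.6,-0.19,0.03,0,0,0,0.14,-0.8,-0.25,0.04,0,0,0,0.176,-0.99,-0.316,0.043,0])

```text
t: 2.1
tool_pos: [0.3668, 0.2298, 0.2175]
ee_rot: [[-0.582, 0.813, 0.0], [0.813, 0.582, 0.0], [-0.0, 0.0, -1.0]]
force: [-0.0, -0.3, 0.3]
gripper_width: 0.0429
grasp_force: 0.0
```

>>> play_rows(increments=[0,0,0.035,-0.2,-0.035,0.01,0,0,0,0.07,-0.4,-0.07,0.02,0,0,0,0.105,-0.6,-0.1,0.03,0,0,0,0.14,-0.8,-0.14,0.04,0,0,0,0.176,-1,-0.177,0.043,0])

```text
t: 2.6
tool_pos: [0.4018, 0.1567, 0.214]
ee_rot: [[-0.464, 0.886, 0.0], [0.886, 0.464, -0.0], [-0.0, 0.0, -1.0]]
force: [-0.5, 0.2, 0.4]
gripper_width: 0.0425
grasp_force: 0.0
```

>>> play_rows(increments=[0,0,0.035,-0.2,-0.007,0.01,0,0,0,0.07,-0.4,-0.014,0.02,0,0,0,0.105,-0.6,-0.02,0.03,0,0,0,0.14,-0.8,-0.03,0.04,0,0,0,0.176,-1,-0.035,0.043,0])

```text
t: 3.1
tool_pos: [0.4365, 0.0847, 0.2106]
ee_rot: [[-0.338, 0.941, 0.0], [0.941, 0.338, -0.0], [-0.0, 0.0, -1.0]]
force: [-0.3, 0.1, -0.0]
gripper_width: 0.0429
grasp_force: 0.0
```

>>> play_rows(increments=[0,0,0.035,-0.2,0.02,0.01,0,0,0,0.07,-0.4,0.04,0.02,0,0,0,0.105,-0.6,0.06,0.03,0,0,0,0.14,-0.8,0.08,0.04,0,0,0,0.176,-1,0.109,0.043,0])

```text
t: 3.6
tool_pos: [0.4723, 0.0126, 0.2072]
ee_rot: [[-0.205, 0.979, 0.0], [0.979, 0.205, -0.0], [-0.0, 0.0, -1.0]]
force: [1.1, 0.6, 0.2]
gripper_width: 0.0432
grasp_force: 0.0
```

```bash
python3 - <<'E'
from h import *
s=telemetry.state(); print(s["t"],s["tool_pos"],s["joint_pos"],s["gripper_width"],s["force"])
plan(W(0,-.077,.16),3)
E
```

```text
3.6 [0.47225765 0.01256188 0.20722521] [-2.25389580e-01 -2.95080503e-02  1.88227800e+00 -4.18594700e-05
  1.28868746e+00 -4.31724903e-01] 0.04315926600750444 [1.11877757 0.61219044 0.18224059]
[0.    0.    0.115] [-0.697  0.179  0.197]
[0.    0.    0.115] [-0.678  0.241  0.197]
[0.    0.    0.115] [-0.653  0.301  0.197]
```

>>> play_rows(increments=[0,0,0.023,-0.14,0.036,0.04,0,0,0,0.046,-0.28,0.072,0.08,0,0,0,0.07,-0.42,0.107,0.12,0,0,0,0.092,-0.56,0.143,0.16,0,0,0,0.115,-0.697,0.179,0.197,0])

```text
t: 4.1
tool_pos: [0.4982, -0.0383, 0.191]
ee_rot: [[-0.118, 0.993, -0.0], [0.993, 0.118, 0.0], [0.0, -0.0, -1.0]]
force: [0.2, -0.6, 0.2]
gripper_width: 0.0426
grasp_force: 0.0
```

>>> play_rows(increments=[0,0,0.023,-0.136,0.048,0.04,0,0,0,0.046,-0.27,0.096,0.08,0,0,0,0.07,-0.41,0.145,0.12,0,0,0,0.092,-0.54,0.193,0.16,0,0,0,0.115,-0.678,0.241,0.197,0])

```text
t: 4.6
tool_pos: [0.5239, -0.09, 0.1754]
ee_rot: [[-0.027, 1.0, -0.0], [1.0, 0.027, 0.0], [0.0, -0.0, -1.0]]
force: [-0.6, 0.0, 0.1]
gripper_width: 0.0426
grasp_force: 0.0
```

>>> play_rows(increments=[0,0,0.023,-0.13,0.06,0.04,0,0,0,0.046,-0.26,0.12,0.08,0,0,0,0.07,-0.39,0.18,0.12,0,0,0,0.092,-0.52,0.24,0.16,0,0,0,0.115,-0.653,0.301,0.197,0])

```text
t: 5.1
tool_pos: [0.5494, -0.1415, 0.1596]
ee_rot: [[0.063, 0.998, -0.0], [0.998, -0.063, 0.0], [0.0, -0.0, -1.0]]
force: [0.1, 0.4, 0.3]
gripper_width: 0.0424
grasp_force: 0.0
```

```bash
python3 - <<'E'
from h import *
s=telemetry.state(); print(s["t"],s["tool_pos"],s["joint_pos"])
plan(W(0,-.077,.061),2)
t=vision.capture("top"); i=vision.capture("side")
c=np.hstack([cv2.resize(t[180:360,270:460],None,fx=2.1,fy=2.1),cv2.resize(i[120:300,230:420],None,fx=2.1,fy=2.1)]); cv2.imwrite("pics/c1.png",c)
E
```

```text
5.1 [ 0.54940249 -0.14149853  0.15960272] [-4.61240496e-01  2.38009230e-01  1.69163513e+00  1.54432606e-05
  1.21209914e+00 -3.98221881e-01]
[-0.    -0.     0.001] [-0.006 -0.005  0.616]
[-0.    -0.     0.001] [-0.006 -0.005  0.616]
```

View pics/c1.png

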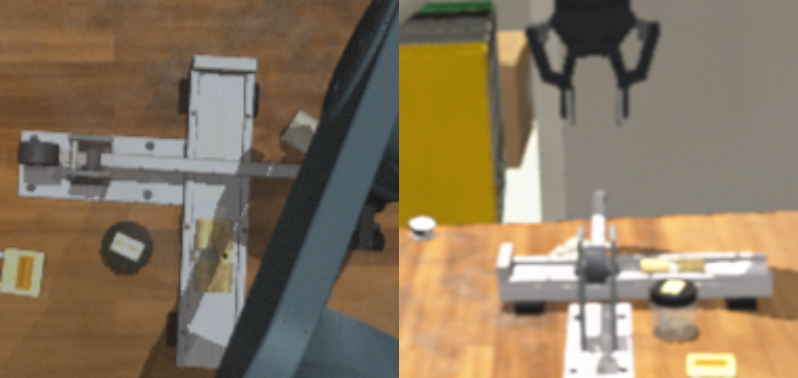

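The open fingers straddle the boom: finger centre at (597,105) and boom end at (600,200) in the side crop. I'll go down and take hold of the boom end lightly.

>>> play_rows(increments=[0,0,0,-0.002,-0.002,0.15,0,0,0,0,-0.003,-0.003,0.3,0,0,0,0,-0.005,-0.005,0.5,0,0,0,0,-0.01,-0.01,0.7,0,0,0,0,-0.01,-0.01,0.85,0])

```text
t: 5.7
tool_pos: [0.5471, -0.1405, 0.0898]
ee_rot: [[0.061, 0.998, -0.002], [0.998, -0.061, 0.001], [0.001, -0.002, -1.0]]
force: [-0.6, 0.7, 0.2]
gripper_width: 0.0426
grasp_force: 0.0
```

>>> play_rows(increments=[0,0,0,0,0,0.15,0,0,0,0,0,0,0.3,0,0,0,0,0,0,0.38,0,0,0,0,0,0,0.38,-0.4,0,0,0,0,0,0.38,-0.6])

```text
t: 6.2
tool_pos: [0.5485, -0.1415, 0.0618]
ee_rot: [[0.062, 0.998, 0.0], [0.998, -0.062, -0.0], [-0.0, 0.0, -1.0]]
force: [-0.2, 0.0, 1.2]
gripper_width: 0.0174
grasp_force: 0.0
```

>>> play_rows(increments=[0,0,0,0,0,0,-0.7,0,0,0,0,0,0,-0.85,0,0,0,0,0,0,-1,0,0,0,0,0,0,-1,0,0,0,0,0,0,-1], grip_force=20)

```text
t: 6.7
tool_pos: [0.5481, -0.1416, 0.0621]
ee_rot: [[0.062, 0.998, -0.0], [0.998, -0.062, -0.0], [-0.0, -0.0, -1.0]]
force: [-4.6, 0.6, 6.3]
gripper_width: 0.0119
grasp_force: 21.6
```

```bash
python3 - <<'E'
from h import *
s=telemetry.state(); print(s["t"],s["tool_pos"],s["gripper_width"],s["grasp_force"],s["force"])
# arc: tool vertical; pivot at track y .11 z .08; shifts normalised: tool x=+track y, z down
p0=T.T@(s["tool_pos"]-O); print(p0)
g=np.array([p0[1]-.11,p0[2]+.019-.08]); r=np.hypot(*g); a0=np.arctan2(g[1],-g[0]); print(r,a0)
th=np.arange(0,1.66,.06)
P=np.c_[-r*np.cos(a0+th),r*np.sin(a0+th)]
for k in range(0,len(th)-1,5):
    print(round(th[k],2),[tuple(np.round([(P[j,0]-P[k,0])/.08,-(P[j,1]-P[k,1])/.08],3)) for j in range(k+1,min(k+6,len(th)))])
E
```

```text
6.7 [ 0.54807304 -0.14157526  0.06209135] 0.011862514586768685 21.62161409854889 [-4.55393301  0.63872709  6.31350156]
[-0.00047409 -0.07626711  0.06209135]
0.18627030814511022 0.005858990256610879
0.0 [(np.float64(0.005), np.float64(-0.14)), (np.float64(0.018), np.float64(-0.279)), (np.float64(0.04), np.float64(-0.417)), (np.float64(0.07), np.float64(-0.553)), (np.float64(0.108), np.float64(-0.687))]
0.3 [(np.float64(0.046), np.float64(-0.132)), (np.float64(0.1), np.float64(-0.261)), (np.float64(0.161), np.float64(-0.386)), (np.float64(0.23), np.float64(-0.508)), (np.float64(0.306), np.float64(-0.625))]
0.6 [(np.float64(0.083), np.float64(-0.112)), (np.float64(0.172), np.float64(-0.22)), (np.float64(0.268), np.float64(-0.321)), (np.float64(0.37), np.float64(-0.417)), (np.float64(0.477), np.float64(-0.506))]
0.9 [(np.float64(0.112), np.float64(-0.083)), (np.float64(0.23), np.float64(-0.159)), (np.float64(0.351), np.float64(-0.228)), (np.float64(0.477), np.float64(-0.289)), (np.float64(0.606), np.float64(-0.343))]
1.2 [(np.float64(0.132), np.float64(-0.046)), (np.float64(0.266), np.float64(-0.084)), (np.float64(0.403), np.float64(-0.114)), (np.float64(0.541), np.float64(-0.135)), (np.float64(0.68), np.float64(-0.148))]
1.5 [(np.float64(0.14), np.float64(-0.005)), (np.float64(0.279), np.float64(-0.001))]
```

>>> play_rows(increments=[0,0,0,0.005,0,-0.14,-1,0,0,0,0.018,0,-0.28,-1,0,0,0,0.04,0,-0.417,-1,0,0,0,0.07,0,-0.553,-1,0,0,0,0.108,0,-0.687,-1])

```text
t: 7.2
tool_pos: [0.5486, -0.1325, 0.1176]
ee_rot: [[0.062, 0.998, -0.0], [0.998, -0.062, -0.0], [-0.0, -0.0, -1.0]]
force: [-1.7, 1.3, -2.0]
gripper_width: 0.0115
grasp_force: 21.0
```

>>> play_rows(increments=[0,0,0,0.046,0,-0.132,-1,0,0,0,0.1,0,-0.261,-1,0,0,0,0.161,0,-0.386,-1,0,0,0,0.23,0,-0.508,-1,0,0,0,0.306,0,-0.625,-1])

```text
t: 7.7
tool_pos: [0.5501, -0.1078, 0.1672]
ee_rot: [[0.061, 0.998, -0.0], [0.998, -0.061, 0.0], [-0.0, -0.0, -1.0]]
force: [-3.3, 0.9, -1.9]
gripper_width: 0.0117
grasp_force: 21.7
```

Following the arc well. I'll carry on.

>>> play_rows(increments=[0,0,0,0.083,0,-0.112,-1,0,0,0,0.172,0,-0.22,-1,0,0,0,0.268,0,-0.321,-1,0,0,0,0.37,0,-0.417,-1,0,0,0,0.477,0,-0.506,-1])

```text
t: 8.2
tool_pos: [0.5525, -0.0696, 0.2076]
ee_rot: [[0.061, 0.998, -0.0], [0.998, -0.061, -0.0], [-0.0, -0.0, -1.0]]
force: [-2.9, -0.3, -1.8]
gripper_width: 0.0118
grasp_force: 22.4
```

>>> play_rows(increments=[0,0,0,0.112,0,-0.083,-1,0,0,0,0.23,0,-0.159,-1,0,0,0,0.351,0,-0.228,-1,0,0,0,0.477,0,-0.289,-1,0,0,0,0.606,0,-0.343,-1])

```text
t: 8.7
tool_pos: [0.5555, -0.021, 0.2348]
ee_rot: [[0.061, 0.998, -0.0], [0.998, -0.061, 0.0], [0.0, -0.0, -1.0]]
force: [-4.7, -0.5, -0.8]
gripper_width: 0.0114
grasp_force: 23.4
```

>>> play_rows(increments=[0,0,0,0.132,0,-0.046,-1,0,0,0,0.266,0,-0.084,-1,0,0,0,0.403,0,-0.114,-1,0,0,0,0.541,0,-0.135,-1,0,0,0,0.68,0,-0.148,-1])

```text
t: 9.2
tool_pos: [0.5589, 0.0334, 0.2466]
ee_rot: [[0.061, 0.998, 0.0], [0.998, -0.061, 0.0], [0.0, 0.0, -1.0]]
force: [-4.6, 0.5, -0.0]
gripper_width: 0.0113
grasp_force: 24.7
```

```bash
python3 - <<'E'
from h import *
s=telemetry.state(); p=T.T@(s["tool_pos"]-O); print(s["t"],p,np.arctan2(p[2]+.019-.08,.11-p[1]))
i=vision.capture("side"); cv2.imwrite("pics/s2.png",cv2.resize(i[60:300,200:440],None,fx=2,fy=2))
E
```

```text
9.2 [-0.00104351  0.09907498  0.24663479] 1.512011919282795
```

View pics/s2.png

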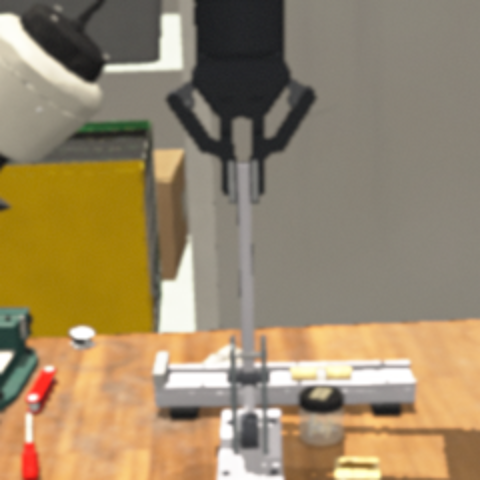

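The boom stands upright in the grip at (243,180), at about 1.51 rad. I'll carry it a little farther, release and withdraw upward.

>>> play_rows(increments=[0,0,0,0.13,0,-0.004,-1,0,0,0,0.26,0,0,-1,0,0,0,0.26,0,0,-0.4,0,0,0,0.26,0,0,0,0,0,0,0.26,0,0,0])

```text
t: 9.75
tool_pos: [0.5609, 0.0529, 0.2466]
ee_rot: [[0.062, 0.998, 0.002], [0.998, -0.062, -0.0], [0.0, 0.002, -1.0]]
force: [-0.2, 0.0, 0.2]
gripper_width: 0.0427
grasp_force: 0.0
```

>>> play_rows(increments=[0,0,0,0,0,-0.1,0,0,0,0,0,0,-0.3,0,0,0,0,0,0,-0.5,0,0,0,0,-0.1,0,-0.7,0,0,0,0,-0.3,0,-0.9,0])

```text
t: 10.25
tool_pos: [0.559, 0.0293, 0.3197]
ee_rot: [[0.061, 0.998, 0.001], [0.998, -0.061, 0.0], [0.0, 0.001, -1.0]]
force: [0.4, -0.5, -0.2]
gripper_width: 0.0429
grasp_force: 0.0
```

```bash
python3 - <<'E'
from h import *
s=telemetry.state(); p=T.T@(s["tool_pos"]-O); print(s["t"],p,s["force"],s["joint_pos"])
i=vision.capture("side");t=vision.capture("top"); cv2.imwrite("pics/s3.png",np.hstack([cv2.resize(i[60:300,220:420],None,fx=2,fy=2),cv2.resize(t[150:390,270:470],None,fx=2,fy=2)]))
plan(W(-.135,.001,.2),3)
E
```

```text
10.25 [-0.00070277  0.09499032  0.31972951] [ 0.43816641 -0.47875757 -0.22670161] [-1.59862458e-01  8.51244995e-02  1.53621475e+00  4.37451411e-04
  1.51902469e+00 -9.92069729e-02]
[0.002 0.    0.001] [-0.383 -0.569  0.504]
[0.002 0.    0.001] [-0.383 -0.567  0.505]
[0.002 0.    0.001] [-0.384 -0.566  0.506]
```

View pics/s3.png

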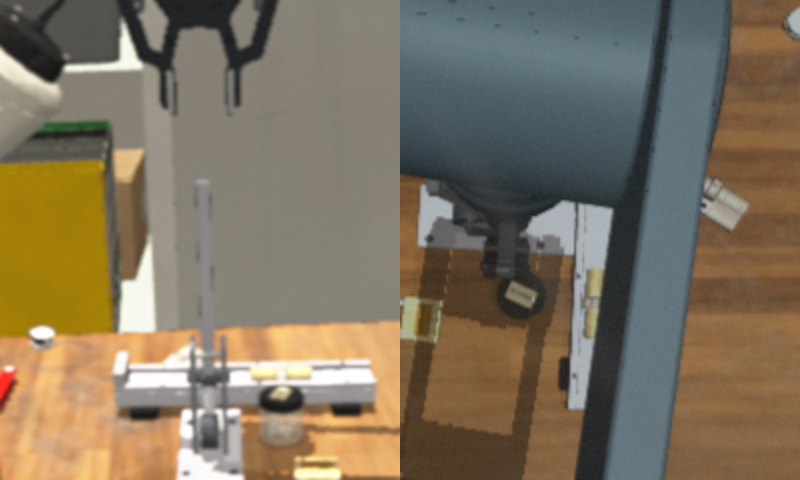

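The boom has stayed up against its back stop, with its end at (203,185) in the left crop. The jar, padlock and other cylinder haven't moved. Next I go over the lane behind the cylinder with the fingers shut, and check how close the wrist housing comes to the raised boom.

>>> play_rows(increments=[0,0,0,-0.08,-0.11,0.1,-0.3,0,0,0,-0.15,-0.23,0.2,-0.6,0,0,0,-0.23,-0.34,0.3,-1,0,0,0,-0.31,-0.45,0.4,-1,0,0,0,-0.38,-0.57,0.5,-1])

```text
t: 10.85
tool_pos: [0.5108, 0.0018, 0.2773]
ee_rot: [[0.062, 0.998, -0.0], [0.998, -0.062, 0.001], [0.001, -0.0, -1.0]]
force: [0.1, -0.3, -0.1]
gripper_width: -0.0002
grasp_force: 0.0
```

>>> play_rows(increments=[0,0,0,-0.08,-0.11,0.1,-1,0,0,0,-0.15,-0.23,0.2,-1,0,0,0,-0.23,-0.34,0.3,-1,0,0,0,-0.31,-0.45,0.4,-1,0,0,0,-0.38,-0.57,0.5,-1])

```text
t: 11.35
tool_pos: [0.4634, -0.0257, 0.2374]
ee_rot: [[0.062, 0.998, -0.0], [0.998, -0.062, 0.001], [0.0, -0.0, -1.0]]
force: [-0.1, 0.2, -0.2]
gripper_width: -0.0002
grasp_force: 0.0
```

>>> play_rows(increments=[0,0,0,-0.08,-0.11,0.2,-1,0,0,0,-0.15,-0.23,0.4,-1,0,0,0,-0.23,-0.34,0.6,-1,0,0,0,-0.31,-0.45,0.8,-1,0,0,0,-0.38,-0.57,1,-1])

```text
t: 11.85
tool_pos: [0.4161, -0.0532, 0.1573]
ee_rot: [[0.062, 0.998, 0.0], [0.998, -0.062, 0.0], [0.0, 0.0, -1.0]]
force: [-0.4, 0.2, -0.5]
gripper_width: -0.0002
grasp_force: 0.0
```

```bash
python3 - <<'E'
from h import *
s=telemetry.state(); p=T.T@(s["tool_pos"]-O); print(s["t"],p,s["force"],s["joint_pos"])
plan(W(-.135,.001,.036),2)
i=vision.capture("side"); cv2.imwrite("pics/s4.png",i)
E
```

```text
11.85 [-0.13794124  0.00330897  0.15726483] [-0.42308034  0.21235906 -0.51318082] [-4.12239674e-01 -9.50156279e-02  2.05304454e+00  4.17966086e-04
  1.18357902e+00 -3.50287001e-01]
[ 0.    -0.     0.002] [-0.015  0.018  0.758]
[ 0.    -0.     0.002] [-0.015  0.018  0.758]
```

View pics/s4.png

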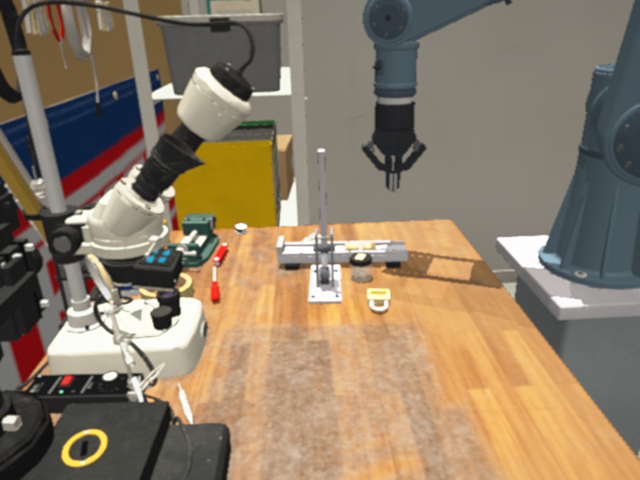

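The side view shows shut fingers at (393,185) and the elbow cap at (388,15), about 0.33 m above the tips. It will therefore pass above the raised boom, whose end is at (322,152) and about 0.28 m high. Now down behind the cylinder.

>>> play_rows(increments=[0,0,0,-0.01,0.01,0.2,-1,0,0,0,-0.02,0.02,0.4,-1,0,0,0,-0.03,0.03,0.6,-1,0,0,0,-0.04,0.03,0.8,-1,0,0,0,-0.04,0.03,0.95,-1])

```text
t: 12.4
tool_pos: [0.4187, -0.0564, 0.0814]
ee_rot: [[0.062, 0.998, -0.0], [0.998, -0.062, 0.001], [0.0, -0.0, -1.0]]
force: [-0.2, -0.7, 0.5]
gripper_width: -0.0001
grasp_force: 0.0
```

>>> play_rows(increments=[0,0,0,0,0,0.15,-1,0,0,0,0,0,0.3,-1,0,0,0,0,0,0.43,-1,0,0,0,0,0,0.53,-1,0,0,0,0,0,0.57,-1])

```text
t: 12.9
tool_pos: [0.4183, -0.0565, 0.0358]
ee_rot: [[0.062, 0.998, -0.001], [0.998, -0.062, 0.001], [0.0, -0.001, -1.0]]
force: [-0.4, 0.7, 0.2]
gripper_width: -0.0002
grasp_force: 0.0
```

```bash
python3 - <<'E'
from h import *
s=telemetry.state(); p=T.T@(s["tool_pos"]-O); print(s["t"],p,s["force"])
i=vision.capture("side");t=vision.capture("top"); cv2.imwrite("pics/s5.png",np.hstack([cv2.resize(i[190:290,270:410],None,fx=3.5,fy=3.5),cv2.resize(t[200:375,335:405],None,fx=2,fy=2)]))
E
```

```text
12.9 [-0.13548941  0.00018673  0.03575841] [-0.40010525  0.73329067  0.22429301]
```

>>> play_rows(increments=[0,0,0,0,0.08,0.01,-1,0,0,0,0,0.16,0.02,-1,0,0,0,0,0.24,0.02,-1,0,0,0,0,0.32,0.02,-1,0,0,0,0,0.4,0.02,-1])

```text
t: 13.5
tool_pos: [0.4511, -0.0586, 0.0351]
ee_rot: [[0.061, 0.998, -0.0], [0.998, -0.061, 0.0], [0.0, -0.0, -1.0]]
force: [-2.0, 1.0, 2.4]
gripper_width: 0.0
grasp_force: 1.4
```

>>> play_rows(increments=[0,0,0,0,0.08,0,-1,0,0,0,0,0.16,0,-1,0,0,0,0,0.24,0,-1,0,0,0,0,0.32,0,-1,0,0,0,0,0.4,0,-1])

```text
t: 14.0
tool_pos: [0.4832, -0.0607, 0.0351]
ee_rot: [[0.062, 0.998, -0.0], [0.998, -0.062, 0.0], [0.0, -0.0, -1.0]]
force: [-2.0, -0.1, 2.6]
gripper_width: -0.0
grasp_force: 1.7
```

```bash
python3 - <<'E'
from h import *
s=telemetry.state(); p=T.T@(s["tool_pos"]-O); print(s["t"],p,s["force"])
i=vision.capture("side");t=vision.capture("top"); cv2.imwrite("pics/s6.png",np.hstack([cv2.resize(i[190:290,270:410],None,fx=3.5,fy=3.5),cv2.resize(t[200:375,335:405],None,fx=2,fy=2)]))
E
```

```text
14.0 [-0.07051453  0.00024404  0.03506984] [-1.96336957 -0.06986658  2.64381943]
```

View pics/s6.png

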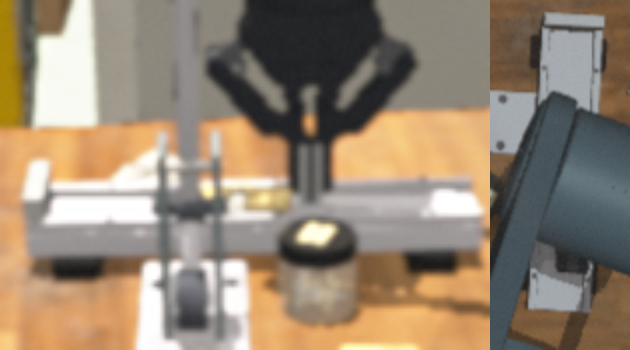

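The cylinder at (205–290,195) is touching the shut fingers at (312,180) and sliding in the lane; the boom is still up. I'll raise the tips 1 mm to ease the small vertical force, then push on.

>>> play_rows(increments=[0,0,0,0,0.08,-0.01,-1,0,0,0,0,0.16,-0.015,-1,0,0,0,0,0.24,-0.015,-1,0,0,0,0,0.32,-0.015,-1,0,0,0,0,0.4,-0.015,-1])

```text
t: 14.6
tool_pos: [0.5151, -0.0626, 0.0362]
ee_rot: [[0.061, 0.998, -0.0], [0.998, -0.061, 0.0], [0.0, -0.0, -1.0]]
force: [-2.3, 0.1, -0.7]
gripper_width: 0.0001
grasp_force: 0.6
```

>>> play_rows(increments=[0,0,0,0,0.08,0,-1,0,0,0,0,0.16,0,-1,0,0,0,0,0.24,0,-1,0,0,0,0,0.32,0,-1,0,0,0,0,0.4,0,-1])

```text
t: 15.1
tool_pos: [0.547, -0.0646, 0.0362]
ee_rot: [[0.062, 0.998, -0.0], [0.998, -0.062, 0.0], [0.0, -0.0, -1.0]]
force: [-0.6, 0.4, -0.6]
gripper_width: 0.0
grasp_force: 0.6
```

```bash
python3 - <<'E'
from h import *
s=telemetry.state(); p=T.T@(s["tool_pos"]-O); print(s["t"],p,s["force"])
i=vision.capture("side");t=vision.capture("top"); cv2.imwrite("pics/s7.png",np.hstack([cv2.resize(i[190:290,270:410],None,fx=3.5,fy=3.5),cv2.resize(t[200:375,335:405],None,fx=2,fy=2)]))
E
```

```text
15.1 [-0.00651223  0.00043924  0.03622476] [-0.62113523  0.39451121 -0.56354961]
```

View pics/s7.png

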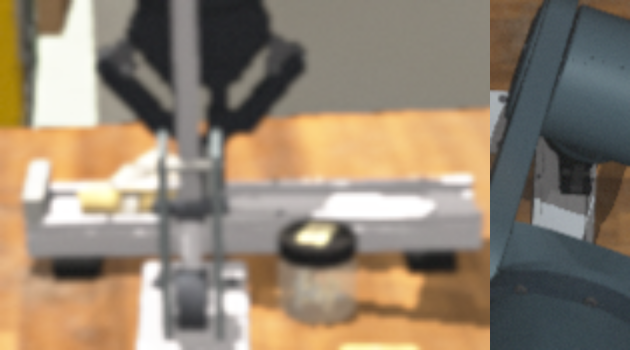

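The cylinder's front is at (80,197) and the stop's face at about (48,190), so roughly 18–20 mm remain. I'll push slowly from here.

>>> play_rows(increments=[0,0,0,0,0.04,0,-1,0,0,0,0,0.08,0,-1,0,0,0,0,0.12,0,-1,0,0,0,0,0.16,0,-1,0,0,0,0,0.2,0,-1])

```text
t: 15.7
tool_pos: [0.5627, -0.0656, 0.0362]
ee_rot: [[0.062, 0.998, -0.0], [0.998, -0.062, 0.0], [0.0, -0.0, -1.0]]
force: [-1.8, 0.3, 0.6]
gripper_width: -0.0002
grasp_force: 0.9
```

>>> play_rows(increments=[0,0,0,0,0.015,0,-1,0,0,0,0,0.03,0,-1,0,0,0,0,0.045,0,-1,0,0,0,0,0.06,0,-1,0,0,0,0,0.06,0,-1])

```text
t: 16.2
tool_pos: [0.5668, -0.0659, 0.0361]
ee_rot: [[0.061, 0.998, -0.001], [0.998, -0.061, 0.0], [0.0, -0.001, -1.0]]
force: [-3.8, 0.1, 2.2]
gripper_width: 0.0001
grasp_force: 2.2
```

>>> play_rows(increments=[0,0,0,0,0.012,0,-1,0,0,0,0,0.024,0,-1,0,0,0,0,0.036,0,-1,0,0,0,0,0.036,0,-1,0,0,0,0,0.036,0,-1])

```text
t: 16.7
tool_pos: [0.5674, -0.0657, 0.0358]
ee_rot: [[0.061, 0.998, -0.006], [0.998, -0.061, 0.001], [0.0, -0.006, -1.0]]
force: [-12.2, -0.8, 8.6]
gripper_width: -0.0003
grasp_force: 7.3
```

It has reached the stop: the force rose to 12 N without further travel. I'll back off along the lane, lift clear and check.

>>> play_rows(increments=[0,0,0,0,-0.03,0,-1,0,0,0,0,-0.1,0,-1,0,0,0,0,-0.25,-0.02,-1,0,0,0,0,-0.4,-0.1,-1,0,0,0,0,-0.6,-0.3,-1])

```text
t: 17.2
tool_pos: [0.5216, -0.063, 0.0596]
ee_rot: [[0.062, 0.998, -0.0], [0.998, -0.062, 0.0], [0.0, -0.0, -1.0]]
force: [0.2, 0.6, -0.5]
gripper_width: -0.0001
grasp_force: 0.0
```

>>> play_rows(increments=[0,0,0,-0.1,-0.2,-0.2,-1,0,0,0,-0.2,-0.4,-0.4,-1,0,0,0,-0.3,-0.6,-0.6,-1,0,0,0,-0.4,-0.8,-0.8,-1,0,0,0,-0.5,-1,-1,-1])

```text
t: 17.7
tool_pos: [0.4398, -0.0985, 0.1411]
ee_rot: [[0.061, 0.998, 0.002], [0.998, -0.061, -0.001], [-0.001, 0.002, -1.0]]
force: [-0.3, 0.4, 0.7]
gripper_width: 0.0001
grasp_force: 0.0
```

>>> play_rows(increments=[0,0,0,-0.2,-0.1,-0.2,-1,0,0,0,-0.4,-0.2,-0.4,-1,0,0,0,-0.6,-0.3,-0.6,-1,0,0,0,-0.8,-0.4,-0.8,-1,0,0,0,-1,-0.5,-1,-1])

```text
t: 18.2
tool_pos: [0.3951, -0.1764, 0.2212]
ee_rot: [[0.062, 0.998, 0.002], [0.998, -0.062, -0.001], [-0.001, 0.002, -1.0]]
force: [0.4, 0.1, -0.9]
gripper_width: -0.0001
grasp_force: 0.0
```

```bash
python3 - <<'E'
from h import *
s=telemetry.state(); print(s["t"],s["tool_pos"],s["force"])
i=vision.capture("side");t=vision.capture("top"); cv2.imwrite("pics/s8.png",np.hstack([cv2.resize(i[130:310,240:430],None,fx=2.1,fy=2.1),cv2.resize(t[190:370,260:450],None,fx=2.1,fy=2.1)]))
E
```

```text
18.2 [ 0.3950894  -0.17635328  0.22124215] [ 0.42592742  0.08164393 -0.91008114]
```

View pics/s8.png

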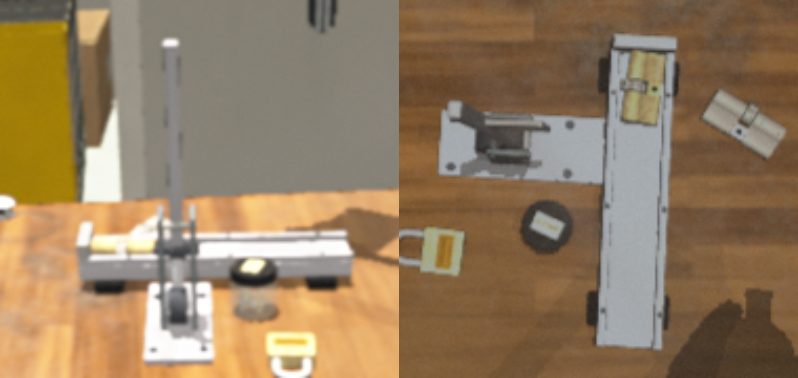

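The cylinder lies at (642,88) against the stop, whose face is at row 50. The boom is raised, the bystanders are in place and the robot is clear.

```bash
python3 -c "
from workcell import job; print(job.job_done())"
```

```text
the job is handed in; nothing more can be done
None
```

The barrier arm is up and staying up by itself, the brass cylinder was slid along the track to the end stop, the padlock, jar and other cylinder look unmoved, and the job is handed in at about 18 s; I raised the arm by gripping its free end lightly, not by pushing from below.

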